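# Level the support shelf and hold it down

### The arm

A 6-joint arm with a two-finger parallel gripper is mounted at the origin on the work surface; the furniture and walls round the work are solid. World frame = base frame: x ahead of the robot, y to its left, z up, the work surface at z = 0. Lengths are in mm, angles in rad, forces in N, time in s.
With the tool pointing down it reaches from about 350 to 875 mm from the base axis. Payload 4.2 kg.
Tool frame: the origin (TCP) lies between the finger pads; the fingertips stand 25 mm ahead of it and the grasp point (between the pads) lies 6 mm ahead of it; z points along the fingers, y is the line along which they close (so a half turn about z gives the same grasp; the last joint's range is limited). The gripper opens to 85 mm and grips with 20 to 120 N. Pads are 22 mm wide; open, the fingers measure 114 mm over their backs; the gripper's body (76 mm by 85 mm) begins 54 mm behind the grasp point. The pads swing forward as they close: fully open they stand 13 mm farther back than shut.
Start: joints at [1.361, 0.385, 0.008, 0, -1.194, -0.259], TCP at [282.351, 557.564, 256.312] pointing down, gripper open.
Joint ranges: [-3.14, 3.14], [-1.21, 2.06], [-1.07, 1.41], [-3.16, 2.05], [-2.99, -0.16], [-3.1, 3.1]. Speed limits (rad/s): [2.79, 2.79, 3.14, 3.14, 3.14, 3.14].

### API

Orientations are given as a unit quaternion [x, y, z, w].
In Python, from bench import arm gives the robot as it stands.
- The arm moves only by the shell command python3 -m pendant 'ROWS'. ROWS is JSON, a list of rows, each a list of 7 numbers: the shift along the tool's x, y, z in m, then the turn, a rotation vector about the tool's x, y, z in degrees, then the finger opening in m, from 0 to 0.0854. In form: [[x, y, z, wx, wy, wz, fingers], ...]. A call has 1 to 12 rows; each row shifts and turns the commanded pose from where the row before left it, along the tool's axes as they then stand; what a row does not reach is not made up. A row lasts 1/10 s, in which the tool goes at most 50 mm and 8.59 degrees, less where a joint would pass 70% of its speed; a pose out of reach is approached as far as the arm can. A call is refused whole if a number of a shift passes 0.05 or a number of a turn 8.59, either way. A call with a gripper value outside its range is refused whole. The fingers move at their own pace and stop on an object; the grip force is fixed at half the most. Time passes only in rows, so rows that do not move let the fingers close. It gives the time, the measured TCP pose, the force, the opening and the grip force at its end, in the units of the state.
- arm.read_state(): the state, without advancing time (a new reading comes with each control period).
- arm.get_image(name): name is "scene" or "top" or "wrist"; returns a dict with "image" (384x512x3 uint8, red, green, blue), "fx", "fy", "cx", "cy" (pixels), "xyz" and "rotation" of the camera in the world. Camera axes: x right, y down, z forward; pixel columns grow to the right and rows downward; lengths in mm; the calibration is good to about 2 mm. A picture is of the moment at which its call begins. There is no depth.
- arm.job_done(): hands the job in; it is judged then, once.
The state is a dict: "clock": time; "joints": joint angles; "joint_vel": joint speeds; "joint_efforts": joint torques, N m; "position": TCP position; "ee_rot": TCP orientation; "contact_force": force on the tool from outside, world axes, zero at the start; "wrist_torque": the same for the moment, N m; "gripper_width": finger opening in mm; "grasp_force": force on a finger pad.
Only numpy, scipy, OpenCV 4.12 (cv2) and the standard library are available. Lean on these libraries where they do the work, as an engineer would, in place of code of your own. Each camera call takes 0.05 s, during which the arm holds its last target. There are 200 camera calls.

### The job

Level the little sprung support shelf beside the saw: first slide the spirit level along the shelf until its middle is opposite the tip of the pointer standing behind. Then take hold of the wing handle of the levelling foot, press the shelf fully down against its spring and, keeping it pressed, turn the handle until the bubble is centred between the two lines. Leave the things lying around where they are, and finish while still gripping the handle and holding the shelf pressed down: do not let go.

Things in the scene. Friction and masses are not known exactly. Their poses are not given: they have to be found in the camera images.
- stand: fixed grey base plate, 120 (x) x 360 (y) x 12 mm, origin under its centre. Its y axis runs along the aluminium shelf above it (94 mm wide, 315 mm long): shelf hinge at y = +145 mm, 55 mm up; levelling foot at y = -120 mm. The shelf's top is 72 mm above the table when level and pressed down; it tilts a few degrees at most
- handle: black wing handle on the shelf's foot end: a bar 46 (its x) x 14 (its y) x 26 mm high on a round collar 52 mm across. Origin on the turning axis, at the underside (73 mm above the table when level and pressed); z up. The collar's top, on which fingertips can push, is 12 mm above the origin, the bar's top 38 mm
- handle_top (a point): top of the handle on its axis. The handle is a screw: clockwise from above raises the foot end, 11 mm per radian (shelf tilt 0.04 rad per radian), and the handle rises with it. At the start the foot end is too low and needs 0.8 to 1.3 rad of clockwise turn; about 0.2 N m turns it; it stays where it is left
- press_frame (a joint): how far the shelf, with the dark frame under it, is pressed down (rad): 0 up on its spring, 0.04 fully down on a hard stop. At the handle full travel is about 10 mm: 3 N starts it, 10 N brings it down, 12 to 20 N holds it firmly. The spring lifts it again when let go, and the bubble then reads wrong
- level (a joint): position of the spirit level along the shelf (m): 0 at the hinge end, growing towards the foot (the stand's -y), up to 0.11; it slides on a track, cannot be lifted off, takes about 1.5 N and stays where it is left
- level_mid (a point): top of the spirit level's vial, midway between the two bubble lines, 33 mm above the shelf's top. The level is an aluminium bar 30 mm wide across the shelf (stand's x), 90 mm long along it; its body is 24 mm high, end blocks and vial reach 35 mm. It can be pinched across its 30 mm width
- bubble (a joint): position of the white bubble (15 mm long) in the yellow-green vial (m): 0 centred between the two black lines (21 mm apart), positive towards the hinge (stand's +y), meaning the hinge end is high; moves about 0.36 mm per mrad of tilt, up to 28 mm either way; takes about 1 s to settle
- pointer_tip (a point): tip of the thin steel pointer, 84 mm above the table, on a small steel foot with a column (90 mm high) that stands behind the shelf on the stand's +x side; it points at the shelf along the stand's -x
- tape_measure: yellow tape measure 34 x 86 x 68 mm, bystander, origin under its centre
- pencil: flat red carpenter's pencil 177 mm long, bystander, origin under its centre
- tslot_nut: small steel T-slot nut 22 x 22 x 12 mm, bystander, origin under its centre
- star_knob: black star knob with its stud up, 37 x 36 x 42 mm, bystander, origin under its centre
Things that resemble listed ones, but are neither listed nor needed, are in the scene too. What is shaped like the part that bears pointer_tip but orange or pink is not meant.

How it is judged:
By the outcome, as a careful person would: the job done as asked, in the order asked, and still so for the second after the job is handed in, while the arm keeps its last pose, push and grip.
It also fails if it takes over 59 s, if anything falls off the work surface, if the arm or the gripper's body presses on something with over 40 N, if the wrist force passes 120 N, or if a joint passes its speed limit or range.

## Working session

There is one attempt and no reset: what is moved stays moved. The work goes in short steps, Python scripts to look and compute and a shell command to move; the robot and the scene stay as the last step left them, time stands still between calls to the robot, and variables do not carry over. Pictures are saved under pics/ and viewed, at most 10 in all, crops included, and the job is handed in when it is done.

```bash
mkdir -p pics; cat > h.py <<'E'
import numpy as np,cv2,json
from bench import arm
def grab(n,save=None):
    d=arm.get_image(n)
    if save: cv2.imwrite('pics/'+save,cv2.cvtColor(d['image'],cv2.COLOR_RGB2BGR)); np.savez('pics/'+save+'.npz',**d)
    return d
def ray(d,u,v):
    r=np.array(d['rotation'],float).reshape(3,3)@np.array([(u-d['cx'])/d['fx'],(v-d['cy'])/d['fy'],1])
    return np.array(d['xyz'],float),r/np.linalg.norm(r)
def onz(d,u,v,z):
    o,r=ray(d,u,v); return o+r*(z-o[2])/r[2]
def two(d1,p1,d2,p2):
    o1,r1=ray(d1,*p1);o2,r2=ray(d2,*p2)
    A=np.stack([r1,-r2],1);s=np.linalg.lstsq(A,o2-o1,rcond=None)[0]
    a=o1+s[0]*r1;b=o2+s[1]*r2
    return (a+b)/2,np.linalg.norm(a-b)
def proj(d,p):
    c=np.array(d['rotation'],float).reshape(3,3).T@(np.array(p)-np.array(d['xyz'],float)); return d['fx']*c[0]/c[2]+d['cx'],d['fy']*c[1]/c[2]+d['cy']
E
python3 - <<'E'
from h import *
for n in ['top','scene']:
    d=grab(n,n+'0.png'); print(n,d['xyz'],np.round(d['rotation'],3).tolist(),d['fx'])
    cv2.imwrite(f'pics/{n}0b.png',cv2.resize(cv2.imread(f'pics/{n}0.png'),(800,600)))
print(arm.read_state())
E
```

```text
top [ 416.3162269   -38.41641716 1055.2612424 ] [0.705, -0.702, 0.07, -0.072] 421.82040186967083
scene [ 181.78928029 -670.19639944  494.27859333] [0.818, -0.254, 0.153, -0.494] 374.6410202220601
{'clock': 0.1, 'joints': array([ 1.36059072e+00,  3.85443684e-01,  6.79716743e-03, -4.18114777e-04,
       -1.19400737e+00, -2.58591834e-01]), 'joint_vel': array([-0.0009037 , -0.00344381,  0.00199292,  0.00195039, -0.00037765,
       -0.00080515]), 'joint_efforts': array([-8.16124520e-04, -3.93316591e+01,  1.88931227e+01,  4.19801071e+00,
       -2.60310764e-03,  7.80131245e-06]), 'position': array([282.16339003, 557.16431146, 255.36872632]), 'ee_rot': array([ 9.72635821e-01, -2.32333078e-01, -1.71795881e-04,  9.33210484e-04]), 'contact_force': array([-1.27240854, -0.4014223 , -0.50348864]), 'wrist_torque': array([-0.01805505, -0.00870985, -0.00916931]), 'grasp_force': 0.0, 'gripper_width': 85.21812835520396}
```

View pics/top0b.png

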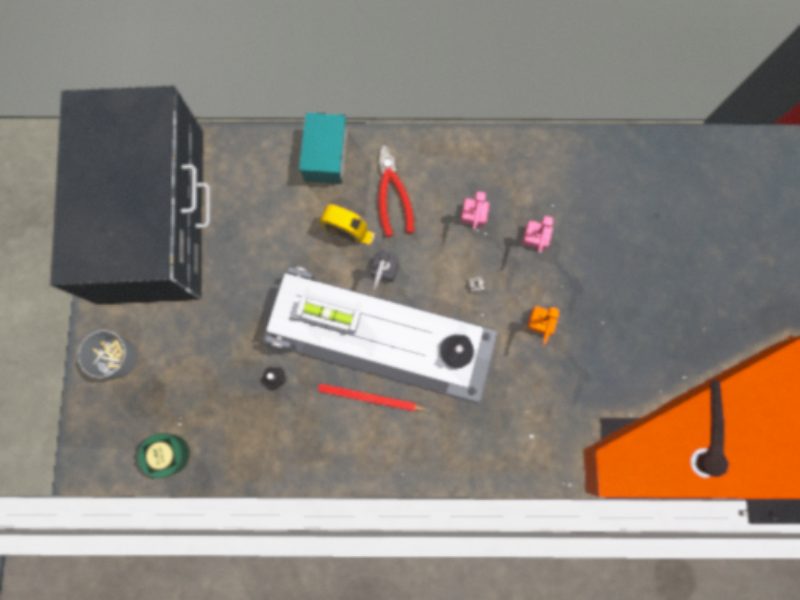

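View pics/scene0b.png

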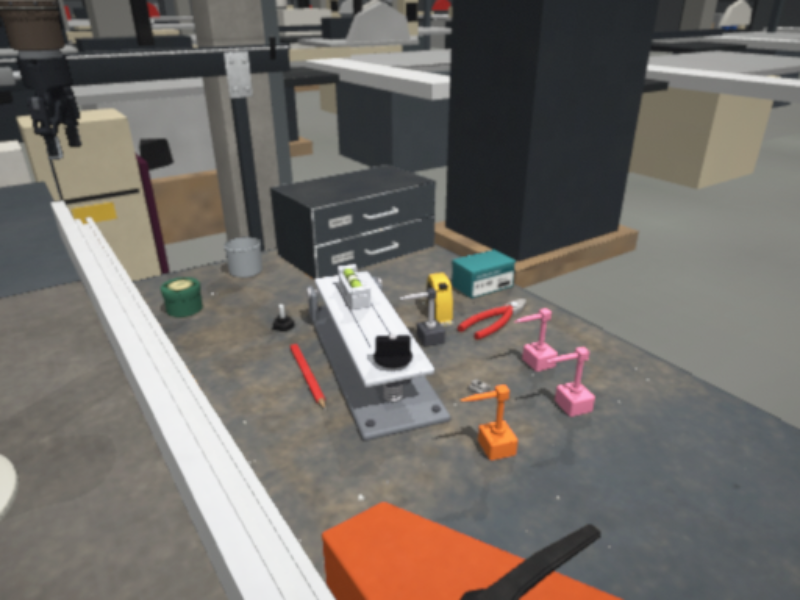

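The pictures show, in 800x600 pixels:
- **Shelf:** hinge end at about (290,300) in top, foot end at about (485,365).
- **Level:** vial at (328,313) in top.
- **Wing handle:** (457,350) in top and (393,350) in scene. Lookalikes are the star knob at (273,377) and the saw lever at (715,460).
- **Pointer candidates in top:** grey steel (384,268), orange (543,322), pink (475,210) and pink (539,234). I choose the grey steel one.

Next is a close crop to check that choice, plus measurements.

```bash
sed -i "s/np.array(d\['rotation'\],float).reshape(3,3)/R.from_quat(d['rotation']).as_matrix()/; 1a from scipy.spatial.transform import Rotation as R" h.py
python3 - <<'E'
from h import *
t=cv2.imread('pics/top0.png');s=cv2.imread('pics/scene0.png')
a=cv2.resize(t[160:265,160:330],None,fx=4.7,fy=4.7,interpolation=cv2.INTER_CUBIC)[:,:799]
cv2.imwrite('pics/c1.png',a); print(a.shape)
d=dict(np.load('pics/top0.png.npz'))
b=cv2.resize(s[155:285,190:310],None,fx=4.6,fy=4.6,interpolation=cv2.INTER_CUBIC);cv2.imwrite('pics/c2.png',b);print(b.shape)
k=.64
for n,u,v,z in [('handle',457,350,105),('level',328,313,103),('tip',378,286,84),('hinge end',285,310,72),('c1',471,399,12),('c2',495,332,12),('rail',400,498,60)]: print(n,onz(d,u*k,v*k,z).round())
E
```

```text
(494, 799, 3)
(598, 552, 3)
handle [ 531. -131.  105.]
level [585.  57. 103.]
tip [630. -15.  84.]
hinge end [595. 126.  72.]
c1 [ 465. -160.   12.]
c2 [ 571. -201.   12.]
rail [320. -49.  60.]
```

View pics/c1.png

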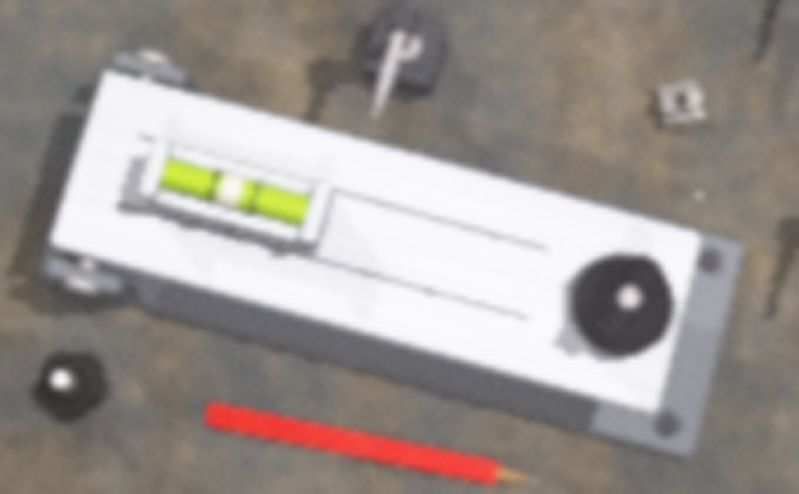

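View pics/c2.png

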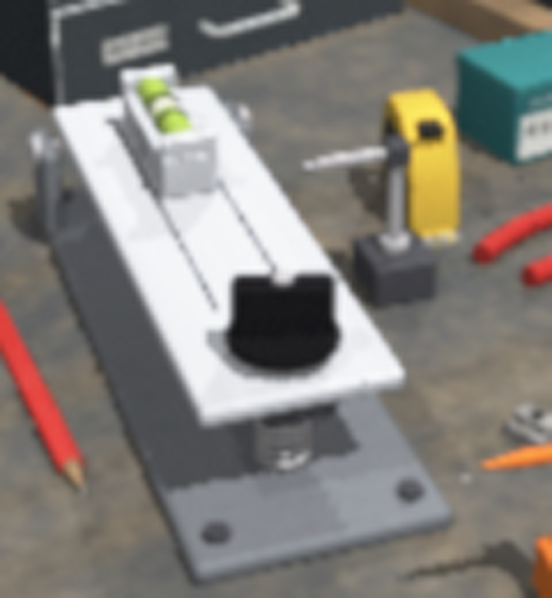

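c1 confirms the grey steel pointer, with its tip at crop (375,116). The level is near the hinge end with its vial at (235,190), and the handle is at (622,303). c2 shows the tip at (305,165), and the bar's top edge runs from (235,282) to (335,277).

```bash
python3 - <<'E'
from h import *
T=dict(np.load('pics/top0.png.npz'));S=dict(np.load('pics/scene0.png.npz'))
pt=lambda u,v:(160+u/4.7,160+v/4.7); ps=lambda u,v:(190+u/4.6,155+v/4.6)
tip,e=two(T,pt(375,116),S,ps(305,165));print('tip',tip.round(1),e.round(1), 'onz84',onz(T,*pt(375,116),84).round(1))
cs=[(466,403),(742,243),(692,455)]
for z,c in [(12,pt(742,241)),(12,pt(690,457))]: print('basecorner',onz(T,*c,z).round(1))
img=T['image'];hsv=cv2.cvtColor(img,cv2.COLOR_RGB2HSV)
g=cv2.inRange(hsv,(28,120,120),(45,255,255)); g[:, :150]=0;g[:,260:]=0
n,l,st,c=cv2.connectedComponentsWithStats(g);print([(st[i].tolist(),c[i].round(1)) for i in range(1,n) if st[i][4]>15])
p=np.argwhere(g>0)[:,::-1].astype(np.float32);r=cv2.minAreaRect(p);print(r)
gc=onz(T,*r[0],103);print('vial',gc.round(1))
# shelf
w=cv2.inRange(hsv,(0,0,215),(180,40,255));w[:160]=0;w[265:]=0;w[:,:160]=0;w[:,330:]=0
w=cv2.morphologyEx(w,cv2.MORPH_CLOSE,np.ones((25,25)));r2=cv2.minAreaRect(max(cv2.findContours(w,0,1)[0],key=cv2.contourArea));print(r2)
for z in (72,):
  b=[onz(T,*q,z) for q in cv2.boxPoints(r2)];print(np.round(b,1));print([np.linalg.norm(b[i]-b[i-1]).round() for i in range(4)])
# handle dark in top & scene
k=cv2.inRange(img,(0,0,0),(50,50,50));k[:,:277]=0;k[:,308:]=0;k[:205]=0;k[240:]=0
m=cv2.moments(k,True);u=(m['m10']/m['m00'],m['m01']/m['m00']);print('collar px',u,m['m00'],onz(T,*u,80).round(1))
for q in [ps(235,282),ps(335,277)]: print('bar',onz(S,*q,105).round(1))
E
```

```text
tip [626.3 -10.7  86.7] 2.2 onz84 [625.9 -10.1  84. ]
basecorner [ 574.3 -203.6   12. ]
basecorner [ 460.7 -173.5   12. ]
[([195, 194, 12, 8, 62], array([199.9, 197.7])), ([211, 199, 14, 8, 72], array([217.7, 202.6]))]
((209.5, 171.5), (69.0, 29.0), 90.0)
vial [652.8  60.1 103. ]
((239.53976440429688, 211.85580444335938), (133.1306915283203, 41.38520050048828), 15.422160148620605)
[[ 557.   154.    72. ]
 [ 653.6  131.8   72. ]
 [ 569.1 -173.8   72. ]
 [ 475.7 -146.2   72. ]]
[np.float64(311.0), np.float64(99.0), np.float64(317.0), np.float64(97.0)]Traceback (most recent call last):
  File "<stdin>", line 19, in <module>
ZeroDivisionError: float division by zero
```

```bash
cat >> h.py <<'E'
O=np.array([564.1,-14.6]);YW=np.radians(-15.1);EX=np.array([np.cos(YW),np.sin(YW)]);EY=np.array([-np.sin(YW),np.cos(YW)])
def st(p): q=np.array(p)[:2]-O; return np.array([q@EX,q@EY]).round(1)
def green(img,lo=(28,110,90)):
    return cv2.inRange(cv2.cvtColor(img,cv2.COLOR_RGB2HSV),lo,(45,255,255))
E
python3 - <<'E'
from h import *
T=dict(np.load('pics/top0.png.npz'));S=dict(np.load('pics/scene0.png.npz'))
pt=lambda u,v:(160+u/4.7,160+v/4.7); ps=lambda u,v:(190+u/4.6,155+v/4.6)
g=green(T['image']);g[:190]=0;g[215:]=0;g[:,:180]=0;g[:,240:]=0
r=cv2.minAreaRect(np.argwhere(g>0)[:,::-1].astype(np.float32));print(r);v=onz(T,*r[0],104);print('vial',v.round(1),st(v))
print('tip',st([626.3,-10.7]))
im=T['image'].max(2);print(im[215:235:3,280:305:3])
k=((im<75)*255).astype(np.uint8);k[:,:281]=0;k[:,305:]=0;k[:210]=0;k[:236][:0]=0;k[238:]=0
m=cv2.moments(k,True);u=(m['m10']/m['m00'],m['m01']/m['m00']);h=onz(T,*u,88);print('handle',u,m['m00'],h.round(1),st(h))
for q in [ps(235,282),ps(335,277)]: b=onz(S,*q,110);print('bar',b.round(1),st(b))
# scene cabinet lower front corner etc.
print('cab',onz(T,200*.64,300*.64,0),onz(T,200*.64,130*.64,0))
E
```

```text
((209.39968872070312, 200.3610382080078), (30.61846160888672, 5.6205220222473145), 15.5241117477417)
vial [584.6  58.6 104. ] [ 0.7 76. ]
tip [59. 20.]
[[250 247 172  92  78  80 133 246 250]
 [246 133  75  65  63  70  70 178 249]
 [186  81  71  64 141 141  68  80 247]
 [184  77  68  67 179 173  71  72 224]
 [187  73  65  70  75  69  70  72 207]
 [188 109  64  75  72  71  72 140 190]
 [187 183 100  65  70  71 143 237 165]]
handle (291.97747747747746, 224.84234234234233) 222.0 [ 531.  -131.2   88. ] [  -1.6 -121.2]
bar [ 514.7 -123.3  110. ] [ -19.3 -117.8]
bar [ 552.8 -144.3  110. ] [  22.9 -128.2]
cab [623.75313524 277.40673712   0.        ] [922.2977383  296.06616641   0.        ]
```

```bash
python3 -m pendant '[[0,0,0,0,0,7.8,0.06],[0,0,0,0,0,7.8,0.06],[0,0,0,0,0,7.8,0.06],[0,0,0,0,0,7.8,0.06],[0,0,0,0,0,7.8,0.06],[0,0,0,0,0,7.8,0.06],[0,0,0,0,0,7.8,0.06],[0,0,0,0,0,7.8,0.06],[0,0,0,0,0,7.8,0.06],[0,0,0,0,0,7.8,0.06]]'
python3 -m pendant '[[0.0336,-0.0352,0,0,0,0,0.06],[0.0336,-0.0352,0,0,0,0,0.06],[0.0336,-0.0352,0,0,0,0,0.06],[0.0336,-0.0352,0,0,0,0,0.06],[0.0336,-0.0352,0,0,0,0,0.06],[0.0336,-0.0352,0,0,0,0,0.06],[0.0336,-0.0352,0,0,0,0,0.06],[0.0336,-0.0352,0,0,0,0,0.06],[0.0336,-0.0352,0,0,0,0,0.06],[0.0336,-0.0352,0,0,0,0,0.06],[0.0336,-0.0352,0,0,0,0,0.06],[0.0336,-0.0352,0,0,0,0,0.06]]'
cat >> h.py <<'E'
def to(x,y,z=None):
    s=arm.read_state();r=R.from_quat(s['ee_rot']);p=s['position'];m=r.as_matrix()
    d=m.T@np.array([x-p[0],y-p[1],0 if z is None else z-p[2]])
    print('t',s['clock'],'pos',p.round(1),'toolx yaw',np.degrees(np.arctan2(m[1,0],m[0,0])).round(1),'z',m[:,2].round(3),'shift mm',d.round(1),'F',s['contact_force'].round(1),'w',round(s['gripper_width'],1),'q6',s['joints'][5].round(2))
E
python3 - <<'E'
from h import *
to(584.6,58.6)
d=grab('wrist','w1.png'); print(d['xyz'],d['rotation'],d['fx'])
E
```

```text
clock: 1.1
position: [282.2, 557.3, 255.7]
ee_rot: [-0.607, 0.794, -0.0, -0.001]
contact_force: [-0.5, -0.2, -0.1]
gripper_width: 59.9
grasp_force: 0.0
clock: 2.3
position: [587.7, 57.6, 256.0]
ee_rot: [-0.61, 0.793, 0.0, -0.0]
contact_force: [0.1, 1.2, 0.4]
gripper_width: 60.2
grasp_force: 0.0
t 2.3 pos [587.7  57.6 256. ] toolx yaw -104.9 z [-0.001 -0.    -1.   ] shift mm [-0.1  3.3  0. ] F [0.1 1.2 0.4] w 60.2 q6 -0.63
[567.91459474 -14.22065713 374.12268886] [0.12831019 0.9809837  0.14447514 0.018287  ] 269.10713794645017
```

View pics/w1.png

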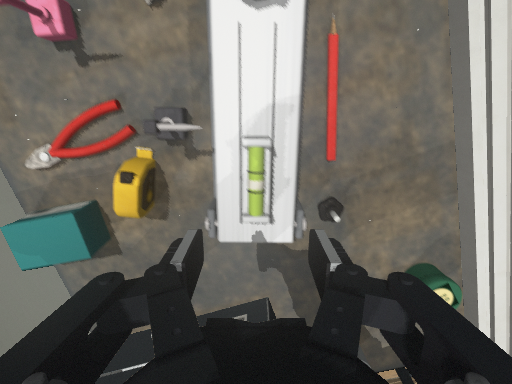

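The wrist view shows the vial at (257,182), the pointer tip at (202,127) and the level between the fingers. I'll check the positions from this view.

```bash
python3 - <<'E'
from h import *
d=dict(np.load('pics/w1.png.npz'));T=dict(np.load('pics/top0.png.npz'))
g=green(d['image']);g[:130]=0;g[225:]=0;g[:,:235]=0;g[:,280:]=0
r=cv2.minAreaRect(np.argwhere(g>0)[:,::-1].astype(np.float32));print(r)
v=onz(d,*r[0],104);print(v.round(1),st(v),two(d,r[0],T,(209.4,200.4)))
t=onz(d,202,127,84);print('tip',t.round(1),st(t))
a,b=onz(d,217,190,72),onz(d,212,60,72);print('shelf edge yaw',np.degrees(np.arctan2(*(a-b)[1::-1])))
E
```

```text
((255.5, 181.5), (67.0, 13.0), 90.0)
[586.3  56.  104. ] [ 3. 74.] (array([587.38142448,  60.26810639,  87.62477914]), np.float64(0.05112036312888578))
tip [626.8 -10.6  84. ] [59.5 20.2]
shelf edge yaw 74.85203566641387
```

```bash
python3 -m pendant '[[0,0.003,0.05,0,0,0,0.06],[0,0,0.05,0,0,0,0.06],[0,0,0.03,0,0,0,0.06],[0,0,0.012,0,0,0,0.06],[0,0,0,0,0,0,0.06]]'
python3 - <<'E'
from h import *
to(584.6,58.6,110)
d=grab('scene','s2.png')
E
```

```text
clock: 2.85
position: [583.6, 60.0, 112.8]
ee_rot: [-0.61, 0.793, 0.001, -0.002]
contact_force: [0.3, 0.2, -0.1]
gripper_width: 59.9
grasp_force: 0.0
t 2.85 pos [583.6  60.  112.8] toolx yaw -104.9 z [-0.004 -0.001 -1.   ] shift mm [ 1.1 -1.4  2.8] F [ 0.3  0.2 -0.1] w 59.9 q6 -0.64
```

```bash
python3 -m pendant '[[0,0,0.005,0,0,0,0.04],[0,0,0,0,0,0,0.02],[0,0,0,0,0,0,0.02],[0,0,0,0,0,0,0.02],[0,0,0,0,0,0,0.02]]'

```

```text
clock: 3.4
position: [586.6, 60.8, 111.3]
ee_rot: [-0.61, 0.792, -0.001, 0.003]
contact_force: [5.0, -1.4, 3.3]
gripper_width: 28.1
grasp_force: 62.1
```

```bash
python3 -m pendant '[[0.005,0,0,0,0,0,0.02],[0.007,0,0,0,0,0,0.02],[0.01,0,0,0,0,0,0.02],[0.01,0,0,0,0,0,0.02],[0.01,0,0,0,0,0,0.02],[0.007,0,0,0,0,0,0.02],[0.004,0,0,0,0,0,0.02],[0.002,0,0,0,0,0,0.02],[0,0,0,0,0,0,0.02],[0,0,0,0,0,0,0.02]]'
python3 -m pendant '[[0,0,0,0,0,0,0.06],[0,0,0,0,0,0,0.06],[0,0,0,0,0,0,0.06],[0,0,-0.04,0,0,0,0.06],[0,0,-0.05,0,0,0,0.06],[0,0,-0.05,0,0,0,0.06],[-0.05,0,0,0,0,0,0.06],[-0.03,0,0,0,0,0,0.06],[0,0,0,0,0,0,0.06]]'
python3 - <<'E'
from h import *
to(533,-130.5)
w=grab('wrist','w3.png');t=grab('top','t3.png')
a=cv2.resize(cv2.imread('pics/w3.png')[0:240,130:380],None,fx=2.4,fy=2.4,interpolation=cv2.INTER_CUBIC);cv2.imwrite('pics/w3c.png',a);print(a.shape)
for d in (w,t):
  g=green(d['image']);n,l,s,c=cv2.connectedComponentsWithStats(g);print([(s[i].tolist(),c[i].round(1)) for i in range(1,n) if s[i][4]>30])
E
```

```text
clock: 4.4
position: [571.9, 6.9, 110.8]
ee_rot: [-0.61, 0.792, -0.001, 0.002]
contact_force: [5.4, -1.9, 3.1]
gripper_width: 27.8
grasp_force: 62.2
clock: 5.3
position: [590.6, 87.3, 248.8]
ee_rot: [-0.611, 0.792, 0.001, -0.0]
contact_force: [-0.5, -0.5, -0.5]
gripper_width: 60.0
grasp_force: 0.0
t 5.3 pos [590.6  87.3 248.8] toolx yaw -104.7 z [-0.001  0.    -1.   ] shift mm [225.3   0.6  -0. ] F [-0.5 -0.5 -0.5] w 60.0 q6 -0.67
(576, 600, 3)
[([245, 52, 17, 32, 501], array([252.7,  67.8])), ([245, 86, 16, 9, 132], array([252.5,  89.8])), ([245, 110, 15, 28, 380], array([251.6, 123. ]))]
[([218, 201, 11, 7, 60], array([223., 204.])), ([234, 205, 15, 9, 80], array([240.9, 209. ]))]
```

View pics/w3c.png

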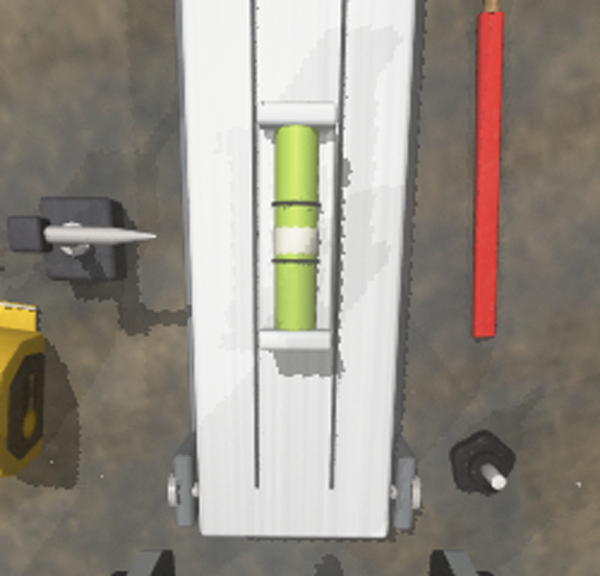

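```bash
python3 - <<'E'
from h import *
w=dict(np.load('pics/w3.png.npz'));t=dict(np.load('pics/t3.png.npz'))
P=lambda u,v:(129.9+u/2.4,v/2.4-.2)
v=onz(w,*P(296,231.5),104);print('lines',v.round(1),st(v))
q=onz(w,*P(155,236),84);print('tip',q.round(1),st(q))
print('px/mm dy:',st(onz(w,*P(155,246),84))-st(q))
g=green(t['image']);g[:195]=0;g[218:]=0;g[:,:210]=0;g[:,255:]=0
r=cv2.minAreaRect(np.argwhere(g>0)[:,::-1].astype(np.float32));v=onz(t,*r[0],104);print('top vial',r[0],v.round(1),st(v))
print('top tip',st(onz(t,239.8,184.7,84)))
# line dark rows along vial in wrist
c=w['image'][45:142,249:258].min(2).mean(1).round().astype(int);print(c.tolist())
a,b=onz(w,*P(186,200),72),onz(w,*P(199,500),72)
E
```

```text
lines [570.    4.5 104. ] [ 0.7 20. ]
tip [626.9  -9.5  84. ] [59.3 21.3]
px/mm dy: [0.3 4. ]
top vial (232.66537475585938, 206.7269287109375) [570.    5.1 104. ] [ 0.6 20.6]
top tip [58.4 20.4]
[242, 239, 238, 236, 233, 207, 169, 115, 111, 110, 111, 110, 111, 111, 111, 111, 111, 111, 111, 110, 111, 110, 110, 111, 111, 111, 111, 111, 111, 110, 110, 110, 110, 110, 110, 111, 110, 110, 99, 79, 89, 108, 110, 110, 110, 110, 110, 110, 110, 145, 229, 231, 230, 229, 227, 227, 225, 222, 220, 219, 171, 109, 105, 81, 88, 103, 104, 104, 105, 105, 105, 104, 105, 104, 104, 104, 105, 104, 105, 104, 104, 104, 104, 104, 104, 104, 104, 104, 104, 104, 104, 104, 112, 214, 232, 232, 225]
```

w3c shows the lines' midpoint at (296,231) and the tip at (155,236). The two agree within about 1 mm in stand y, so the level is placed. Next is the handle.

```bash
python3 -m pendant '[[0.045,0,0,0,0,0,0.06],[0.045,0,0,0,0,0,0.06],[0.04,0,0,0,0,0,0.06],[0,0,0,0,0,0,0.06],[0,0,0,0,0,0,0.06]]'
python3 - <<'E'
from h import *
to(533,-130.5)
w=grab('wrist','w4.png'); a=w['image'][0:240,130:380]
cv2.imwrite('pics/w4c.png',cv2.resize(cv2.cvtColor(a,cv2.COLOR_RGB2BGR),None,fx=2.4,fy=2.4,interpolation=cv2.INTER_CUBIC)); print(w['xyz'])
E
```

```text
clock: 5.9
position: [556.4, -42.9, 249.2]
ee_rot: [-0.609, 0.794, 0.0, -0.0]
contact_force: [0.8, 0.2, 0.6]
gripper_width: 59.9
grasp_force: 0.0
t 5.9 pos [556.4 -42.9 249.2] toolx yaw -105.0 z [-0.001 -0.    -1.   ] shift mm [90.7 -0.1  0. ] F [0.8 0.2 0.6] w 59.9 q6 -0.48
[ 536.42745782 -114.73496498  367.37977225]
```

View pics/w4c.png

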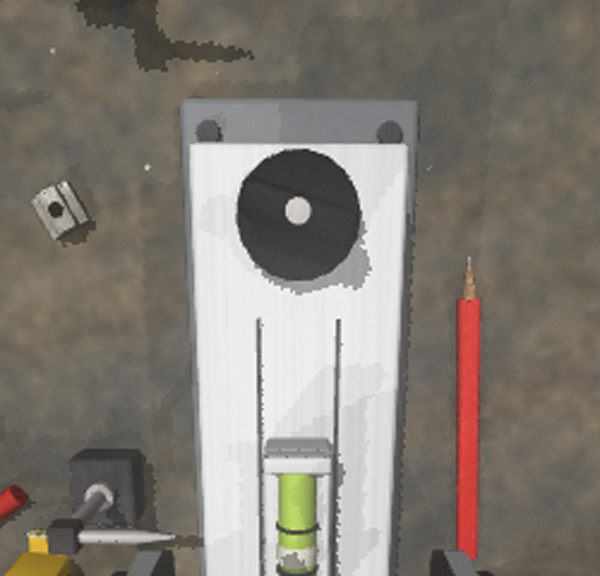

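w4c shows the handle disc at (298,214) with its white cap at (298,211), and the bar's edges only faintly. I'll stretch the contrast.

```bash
python3 - <<'E'
from h import *
w=dict(np.load('pics/w4.png.npz'));a=w['image'][58:122,224:284].astype(float).mean(2)
b=np.clip((a-15)*5,0,255).astype(np.uint8);cv2.imwrite('pics/w4h.png',cv2.resize(b,None,fx=9,fy=9,interpolation=cv2.INTER_CUBIC))
c=onz(w,130+298/2.4,211/2.4,111);print('cap',c.round(1),st(c))
E
```

```text
cap [ 532.6 -132.   111. ] [   0.2 -121.6]
```

View pics/w4h.png

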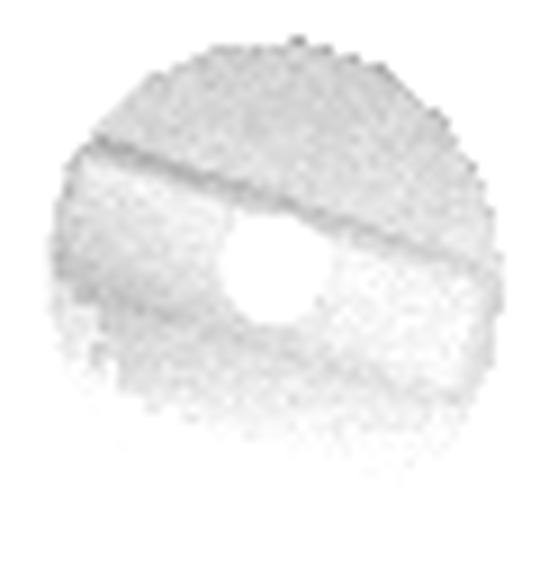

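w4h shows the bar's edge running from (95,150) to (490,268), so the bar lies at about -31.5° in world yaw. Turn the tool there and move over the handle.

```bash
python3 -m pendant '[[0,0,0,0,0,-8.2,0.05],[0,0,0,0,0,-8.2,0.05],[0,0,0,0,0,-8.2,0.04],[0,0,0,0,0,-8.2,0.04],[0,0,0,0,0,-8.2,0.04],[0,0,0,0,0,-8.2,0.04],[0,0,0,0,0,-8.2,0.04],[0,0,0,0,0,-8.2,0.04],[0,0,0,0,0,-7.9,0.04],[0,0,0,0,0,0,0.04]]'
python3 - <<'E'
from h import *
to(532.6,-131.5,140)
E
```

```text
clock: 6.95
position: [557.5, -40.3, 249.1]
ee_rot: [0.963, -0.27, -0.0, 0.0]
contact_force: [0.6, 0.3, -0.0]
gripper_width: 40.3
grasp_force: 0.0
t 6.95 pos [557.5 -40.3 249.1] toolx yaw -31.3 z [-0.001 -0.    -1.   ] shift mm [ 26.2  90.8 109.1] F [ 0.6  0.3 -0. ] w 40.3 q6 0.81
```

```bash
python3 -m pendant '[[0.013,0.045,0,0,0,0,0.04],[0.013,0.046,0,0,0,0,0.04],[0,0,0.045,0,0,0,0.04],[0,0,0.045,0,0,0,0.04],[0,0,0.018,0,0,0,0.04],[0,0,0,0,0,0,0.04],[0,0,0,0,0,0,0.04]]'
python3 - <<'E'
from h import *
to(532.6,-131.5,113)
d=grab('scene','s5.png');c=d['image'][130:260,180:320];cv2.imwrite('pics/s5c.png',cv2.resize(cv2.cvtColor(c,cv2.COLOR_RGB2BGR),None,fx=4.3,fy=4.3,interpolation=cv2.INTER_CUBIC))
E
```

```text
clock: 7.65
position: [533.1, -132.2, 141.9]
ee_rot: [0.963, -0.27, 0.0, 0.0]
contact_force: [1.1, 0.6, 0.6]
gripper_width: 39.9
grasp_force: 0.0
t 7.65 pos [ 533.1 -132.2  141.9] toolx yaw -31.4 z [ 0.001 -0.001 -1.   ] shift mm [-0.8 -0.3 28.9] F [1.1 0.6 0.6] w 39.9 q6 0.97
```

View pics/s5c.png

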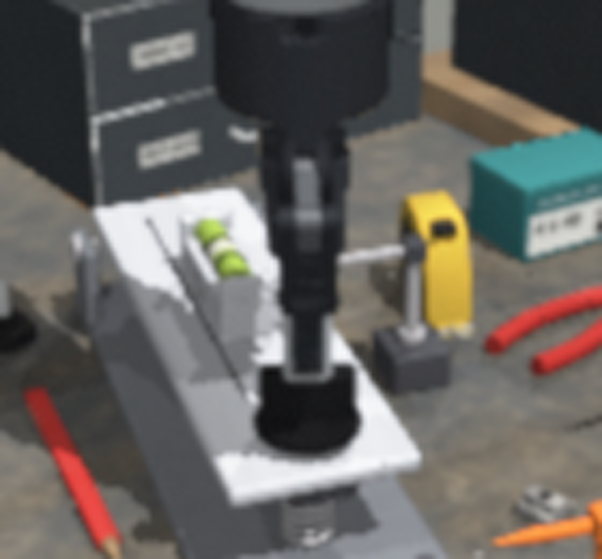

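s5c shows the finger centred over the bar at (308,385), with the vial visible at (222,250). Descend and close.

```bash
python3 -m pendant '[[0,0,0.015,0,0,0,0.04],[0,0,0.013,0,0,0,0.04],[0,0,0,0,0,0,0.04],[0,0,0,0,0,0,0.005],[0,0,0,0,0,0,0.005],[0,0,0,0,0,0,0.005],[0,0,0,0,0,0,0.005],[0,0,0,0,0,0,0.005]]'
python3 - <<'E'
from h import *
to(532.6,-131.5,113)
E
```

```text
clock: 8.5
position: [533.7, -131.9, 114.5]
ee_rot: [0.963, -0.27, 0.002, -0.001]
contact_force: [1.1, 5.5, 2.7]
gripper_width: 12.6
grasp_force: 61.7
t 8.5 pos [ 533.7 -131.9  114.5] toolx yaw -31.3 z [ 0.004  0.001 -1.   ] shift mm [-1.1  0.3  1.5] F [1.1 5.5 2.7] w 12.6 q6 0.97
```

```bash
python3 -m pendant '[[0,0,0.003,0,0,0,0.005],[0,0,0.003,0,0,0,0.005],[0,0,0.003,0,0,0,0.005],[0,0,0,0,0,0,0.005]]'; python3 -m pendant '[[0,0,0.002,0,0,0,0.005],[0,0,0.002,0,0,0,0.005],[0,0,0,0,0,0,0.005]]'
```

```text
clock: 8.9
position: [533.6, -132.7, 106.2]
ee_rot: [0.963, -0.27, 0.002, -0.0]
contact_force: [-1.4, 2.6, 10.9]
gripper_width: 12.9
grasp_force: 64.2
clock: 9.2
position: [533.7, -132.9, 104.1]
ee_rot: [0.963, -0.27, 0.002, -0.0]
contact_force: [-4.9, 3.2, 19.0]
gripper_width: 12.9
grasp_force: 65.9
```

```bash
cat >> h.py <<'E'
def bubble(name):
    d=arm.get_image(name);im=d['image'].astype(np.float32);best=None
    ss=np.arange(-30,72,.25)
    for ox in np.arange(-5,6,1):
        pts=np.array([proj(d,[*(O+(0.7+ox)*EX+s*EY),104]) for s in ss],np.float32)
        c=cv2.remap(im,pts[None,:,0].copy(),pts[None,:,1].copy(),cv2.INTER_LINEAR)[0]
        f=(c[:,1]-c[:,2])/c.max(1)   # green-minus-blue: vial high, bubble low
        if best is None or f.clip(0).sum()>best[0]: best=(f.clip(0).sum(),f,ox)
    f=best[1];h=f.max()/2;g=f>h;e=np.where(g)[0];a,b=e[0],e[-1]
    gap=np.where(~g[a:b])[0]+a
    mid=(ss[a]+ss[b])/2
    print(name,'ox',best[2],'vial',ss[a],ss[b],'gap',(ss[gap[0]],ss[gap[-1]],'bubble-mid',round((ss[gap[0]]+ss[gap[-1]])/2-mid,1)) if len(gap) else None)
    return d,f
E
python3 -m pendant '[[0,0,0,0,0,0,0.005],[0,0,0,0,0,0,0.005],[0,0,0,0,0,0,0.005],[0,0,0,0,0,0,0.005],[0,0,0,0,0,0,0.005],[0,0,0,0,0,0,0.005]]'
python3 - <<'E'
from h import *
for n in('top','scene'):
  d,f=bubble(n); print(f[::8].round(2).tolist())
to(532.6,-131.5,104)
E
```

```text
clock: 9.8
position: [533.7, -132.9, 104.1]
ee_rot: [0.963, -0.27, 0.002, -0.0]
contact_force: [-4.9, 3.2, 19.3]
gripper_width: 12.5
grasp_force: 65.8
top ox -2 vial -17.5 70.0 gap (np.float64(8.5), np.float64(67.25), 'bubble-mid', np.float64(11.6))
[0.03999999910593033, 0.05000000074505806, 0.03999999910593033, 0.03999999910593033, 0.03999999910593033, 0.03999999910593033, 0.05000000074505806, 0.09000000357627869, 0.11999999731779099, 0.10000000149011612, 0.07999999821186066, 0.09000000357627869, 0.10000000149011612, 0.10999999940395355, 0.11999999731779099, 0.10999999940395355, 0.10999999940395355, 0.10000000149011612, 0.07999999821186066, 0.07000000029802322, 0.03999999910593033, 0.029999999329447746, 0.029999999329447746, 0.029999999329447746, 0.029999999329447746, 0.029999999329447746, 0.029999999329447746, 0.029999999329447746, 0.03999999910593033, 0.03999999910593033, 0.05000000074505806, 0.05999999865889549, 0.07000000029802322, 0.07000000029802322, 0.07000000029802322, 0.07000000029802322, 0.07000000029802322, 0.05999999865889549, 0.05999999865889549, 0.07000000029802322, 0.
[... 768 characters left out ...]
9, 0.550000011920929, 0.5400000214576721, 0.5199999809265137, 0.49000000953674316, 0.3400000035762787, 0.20999999344348907, 0.10000000149011612, 0.07000000029802322, 0.05000000074505806, 0.07999999821186066, 0.15000000596046448, 0.23000000417232513, 0.3199999928474426, 0.41999998688697815, 0.5, 0.49000000953674316, 0.44999998807907104, 0.4000000059604645, 0.25, 0.11999999731779099, 0.029999999329447746, 0.009999999776482582, -0.009999999776482582, -0.009999999776482582, -0.009999999776482582, -0.009999999776482582, -0.009999999776482582, -0.009999999776482582]
t 9.9 pos [ 533.7 -132.9  104.1] toolx yaw -31.3 z [ 0.005 -0.001 -1.   ] shift mm [-1.6 -0.6  0.1] F [-4.1  3.5 17.9] w 12.3 q6 0.97
```

```bash
sed -i "s/^def bubble(name):/def bubble(name,d=None):/; s/^    d=arm.get_image(name);im=/    d=d or arm.get_image(name);im=/" h.py
python3 - <<'E'
from h import *
bubble('s5',dict(np.load('pics/s5.png.npz')))
E
python3 -m pendant '[[0,0,0,0,0,6,0.005],[0,0,-0.001,0,0,6,0.005],[0,0,-0.001,0,0,6,0.005],[0,0,-0.001,0,0,4,0.005],[0,0,0,0,0,0,0.005]]'
python3 - <<'E'
from h import *
to(532.6,-131.5,104)
print(arm.read_state()['wrist_torque'])
E
```

```text
s5 ox 0 vial -8.5 62.25 gap (np.float64(22.25), np.float64(36.25), 'bubble-mid', np.float64(2.4))
clock: 10.4
position: [533.9, -132.5, 108.0]
ee_rot: [0.894, -0.448, 0.003, -0.001]
contact_force: [-5.3, 6.0, 23.5]
gripper_width: 12.7
grasp_force: 64.9
t 10.4 pos [ 533.9 -132.5  108. ] toolx yaw -53.3 z [ 0.005 -0.001 -1.   ] shift mm [-1.6  0.5  4. ] F [-5.3  6.  23.5] w 12.7 q6 0.59
[2.42110662 1.44660607 0.08240778]
```

```bash
python3 -m pendant '[[0,0,-0.0015,0,0,6,0.005],[0,0,-0.0015,0,0,6,0.005],[0,0,-0.0012,0,0,6,0.005],[0,0,-0.0012,0,0,6,0.005],[0,0,0,0,0,0,0.005]]'
python3 -m pendant '[[0,0,-0.0012,0,0,6,0.005],[0,0,-0.0012,0,0,5,0.005],[0,0,-0.001,0,0,5,0.005],[0,0,0,0,0,0,0.005],[0,0,0,0,0,0,0.005],[0,0,0,0,0,0,0.005],[0,0,0,0,0,0,0.005],[0,0,0,0,0,0,0.005],[0,0,0,0,0,0,0.005],[0,0,0,0,0,0,0.005]]'
python3 - <<'E'
from h import *
to(532.6,-131.5,104)
bubble('scene')
E
```

```text
clock: 10.9
position: [534.0, -132.0, 112.6]
ee_rot: [0.781, -0.625, 0.002, -0.001]
contact_force: [-3.1, 8.4, 18.8]
gripper_width: 12.3
grasp_force: 63.9
clock: 11.9
position: [534.0, -131.6, 115.5]
ee_rot: [-0.687, 0.727, -0.002, 0.002]
contact_force: [-2.3, 7.8, 17.8]
gripper_width: 12.6
grasp_force: 63.6
t 11.9 pos [ 534.  -131.6  115.5] toolx yaw -93.2 z [ 0.005 -0.    -1.   ] shift mm [-0.   1.5 11.5] F [-2.3  7.8 17.8] w 12.6 q6 -0.11
scene ox 2 vial -8.25 21.5 gap None
```

```bash
python3 - <<'E'
from h import *
for n in ('scene','top'):
  d=grab(n,n[0]+'6.png');g=green(d['image'])
  m,l,s,c=cv2.connectedComponentsWithStats(g);print(n,[(s[i].tolist(),c[i].round(1)) for i in range(1,m) if s[i][4]>3])
  if n=='scene':
    d0=dict(np.load('pics/s5.png.npz'));g0=green(d0['image']);print([s_.tolist() for s_ in cv2.connectedComponentsWithStats(g0)[2] if s_[4]>3])
    for y in range(176,198): print(y,' '.join('%3d,%3d'%(d['image'][y,x,1],d['image'][y,x,2]) for x in range(222,246,2)))
E
```

```text
scene [([234, 189, 5, 5, 14], array([235.3, 191.4]))]
[[0, 0, 512, 384, 196563], [226, 182, 6, 4, 19], [231, 189, 6, 5, 26]]
176 229,231 233,236 232,236 230,234  88, 92  48, 51  46, 50  42, 45  31, 33  30, 32  30, 32  30, 33
177 235,237 235,237 234,237 219,223  68, 71  51, 55  47, 52  44, 48  31, 33  30, 31  30, 31  30, 33
178 234,237 232,235 233,236 211,217  72, 76  53, 57  49, 54  45, 50  31, 33  29, 32  29, 32  30, 31
179 230,234 231,234 237,239 232,235  97,101  57, 61  47, 51  44, 49  35, 37  30, 32  31, 33  29, 31
180 225,229 233,236 226,221 227,210 106,109  54, 58  44, 48  43, 47  36, 39  30, 32  30, 32  30, 32
181 204,208 219,221 194,157 171,120 101,104  48, 51  40, 44  42, 45  37, 39  31, 32  31, 32  30, 32
182 177,181 185,184 160,109 122,103  96,101  47, 50  35, 40  40, 44  39, 42  30, 32  31, 32  28, 30
183 173,177 168,163 124, 98 103,106  90, 95  50, 53  31, 35  38, 42  41, 44  32, 34  30, 32  28, 31
184 145,149 151,151 105,105  96,102  83, 88  56, 59  36, 38  34, 37  40, 43  35, 37  31, 33  29, 32
185  99,104 124,129 100,106  89, 95  80, 85  69, 72  74, 72  31, 35  38, 41
[... 531 characters left out ...]
7, 51  43, 47  44, 47  44, 47  83, 87 108,106 199, 94 206, 95  75, 56  26, 29  30, 33  30, 32
192  39, 42  40, 43  42, 45  42, 45  65, 68 105,102 191, 91 220,103  94, 53  28, 30  29, 31  30, 32
193  43, 46  39, 42  41, 45  42, 45  47, 51  96, 82 180, 92 214,133 112, 81  27, 30  28, 30  28, 31
194  69, 72  42, 45  39, 41  40, 43  44, 47  86, 75 157,119 205,181 146,142  28, 31  27, 29  26, 30
195  96, 99  47, 50  39, 43  41, 44  41, 44  65, 67 132,131 190,192 164,167  34, 36  25, 28  28, 31
196 146,150  57, 60  38, 41  41, 44  41, 44  46, 49 113,116 171,176 160,164  38, 41  26, 29  27, 30
197 174,179  70, 72  38, 40  40, 43  41, 43  42, 45  89, 92 160,164 160,165  42, 45  27, 30  28, 31
top []
```

```bash
python3 -m pendant '[[0,0,-0.001,0,0,5,0.005],[0,0,-0.001,0,0,5,0.005],[0,0,0,0,0,0,0.005],[0,0,0,0,0,0,0.005],[0,0,0,0,0,0,0.005],[0,0,0,0,0,0,0.005],[0,0,0,0,0,0,0.005],[0,0,0,0,0,0,0.005],[0,0,0,0,0,0,0.005],[0,0,0,0,0,0,0.005],[0,0,0,0,0,0,0.005],[0,0,0,0,0,0,0.005]]'
python3 - <<'E'
from h import *
to(532.6,-131.5,104)
d,f=bubble('scene');print(f[60:300:6].round(2).tolist())
d5,f5=bubble('s5',dict(np.load('pics/s5.png.npz')));print(f5[60:300:6].round(2).tolist())
for n in ('wrist','top'): print(n,green(arm.get_image(n)['image']).sum()//255)
E
```

```text
clock: 13.25
position: [534.2, -131.4, 117.4]
ee_rot: [-0.621, 0.784, -0.001, 0.002]
contact_force: [-1.4, 10.4, 16.9]
gripper_width: 12.6
grasp_force: 63.5
t 13.25 pos [ 534.2 -131.4  117.4] toolx yaw -103.2 z [ 0.005  0.    -1.   ] shift mm [ 0.5  1.5 13.4] F [-1.4 10.4 16.9] w 12.6 q6 -0.28
scene ox 4 vial -4.75 44.5 gap (np.float64(20.0), np.float64(35.25), 'bubble-mid', np.float64(7.8))
[-0.019999999552965164, -0.019999999552965164, -0.0, 0.029999999329447746, 0.07000000029802322, 0.10999999940395355, 0.20000000298023224, 0.28999999165534973, 0.38999998569488525, 0.44999998807907104, 0.47999998927116394, 0.5099999904632568, 0.5199999809265137, 0.5199999809265137, 0.5199999809265137, 0.5299999713897705, 0.5299999713897705, 0.5199999809265137, 0.5099999904632568, 0.5, 0.46000000834465027, 0.4000000059604645, 0.3400000035762787, 0.2800000011920929, 0.23000000417232513, 0.18000000715255737, 0.14000000059604645, 0.12999999523162842, 0.11999999731779099, 0.11999999731779099, 0.11999999731779099, 0.15000000596046448, 0.1899999976158142, 0.23999999463558197, 0.28999999165534973, 0.31000
[... 319 characters left out ...]
 0.4699999988079071, 0.5099999904632568, 0.5299999713897705, 0.550000011920929, 0.550000011920929, 0.550000011920929, 0.5600000023841858, 0.5600000023841858, 0.5600000023841858, 0.5600000023841858, 0.550000011920929, 0.550000011920929, 0.550000011920929, 0.5400000214576721, 0.5299999713897705, 0.49000000953674316, 0.4399999976158142, 0.38999998569488525, 0.3400000035762787, 0.25999999046325684, 0.20000000298023224, 0.15000000596046448, 0.11999999731779099, 0.10999999940395355, 0.10999999940395355, 0.10999999940395355, 0.15000000596046448, 0.20000000298023224, 0.27000001072883606, 0.3400000035762787, 0.4099999964237213, 0.4699999988079071, 0.5199999809265137, 0.5400000214576721]
wrist 0
top 0
```

```bash
python3 - <<'E'
from h import *
d5=dict(np.load('pics/s5.png.npz'));d=grab('scene','s7.png')
ss=np.arange(-30,72,.25)
def prof(d,ox,z):
    pts=np.array([proj(d,[*(O+(0.7+ox)*EX+s*EY),z]) for s in ss],np.float32)
    c=cv2.remap(d['image'].astype(np.float32),pts[None,:,0].copy(),pts[None,:,1].copy(),cv2.INTER_LINEAR)[0]
    return (c[:,1]-c[:,2])/c.max(1)
for nm,dd,z in(('s5',d5,104),('now',d,104),('now',d,105)):
  for ox in range(-2,6):
    f=prof(dd,ox,z);x=np.where(np.diff((f>.28).astype(int)))[0]
    b=(ss>10)&(ss<48); w=(.4-f[b]).clip(0)
    print(nm,z,ox,ss[x].tolist(),'max',f.max().round(2),'min',f[b].min().round(2),'cent',((w*ss[b]).sum()/w.sum()).round(1))
a=[cv2.resize(cv2.cvtColor(q['image'][170:200,212:246],cv2.COLOR_RGB2BGR),None,fx=11.5,fy=11.5,interpolation=cv2.INTER_CUBIC) for q in(d5,d)]
cv2.imwrite('pics/cmp.png',np.hstack(a))
E
```

```text
s5 104 -2 [-8.5, 21.25, 35.25, 61.0] max 0.56 min 0.11 cent 28.3
s5 104 -1 [-8.75, 21.5, 35.75, 62.0] max 0.56 min 0.11 cent 28.7
s5 104 0 [-8.75, 22.0, 36.25, 62.0] max 0.56 min 0.11 cent 29.2
s5 104 1 [-8.75, 22.25, 36.75, 62.0] max 0.55 min 0.1 cent 29.6
s5 104 2 [-8.75, 22.25, 37.25, 61.75] max 0.55 min 0.09 cent 29.9
s5 104 3 [-8.5, 22.25, 37.75, 61.5] max 0.54 min 0.08 cent 29.9
s5 104 4 [-8.0, 20.5, 38.75, 61.0] max 0.51 min 0.07 cent 29.5
s5 104 5 [-5.5, 16.75, 40.0, 60.0] max 0.47 min 0.07 cent 28.8
now 104 -2 [-6.5, 18.75] max 0.56 min -0.06 cent 34.8
now 104 -1 [-5.75, 19.75] max 0.56 min -0.06 cent 35.4
now 104 0 [-5.5, 20.5] max 0.55 min -0.06 cent 35.7
now 104 1 [-5.25, 20.75] max 0.55 min -0.04 cent 35.5
now 104 2 [-5.0, 21.0] max 0.55 min -0.02 cent 34.9
now 104 3 [-5.0, 20.5, 36.0, 42.0] max 0.55 min 0.02 cent 33.4
now 104 4 [-4.75, 19.5, 35.5, 44.25] max 0.53 min 0.12 cent 31.3
now 104 5 [-4.75, 18.0, 35.5, 46.25] max 0.5 min 0.1 cent 29.2
now 105 -2 [-8.0, 17.5] max 0.56 min -0.06 cent 34.3
now 105 -1 [-7.5, 18.25] max 0.56 min -0.06 cent 34.9
now 105 0 [-7.25, 18.75] max 0.55 min -0.06 cent 35.1
now 105 1 [-7.0, 19.0] max 0.55 min -0.05 cent 34.9
now 105 2 [-6.75, 19.0, 34.25, 37.75] max 0.55 min -0.03 cent 34.1
now 105 3 [-6.75, 18.0, 33.75, 41.25] max 0.54 min -0.01 cent 32.3
now 105 4 [-6.75, 17.0, 33.5, 43.25] max 0.52 min 0.06 cent 30.1
now 105 5 [-6.5, 15.25, 33.75, 45.0] max 0.48 min 0.08 cent 27.8
```

View pics/cmp.png

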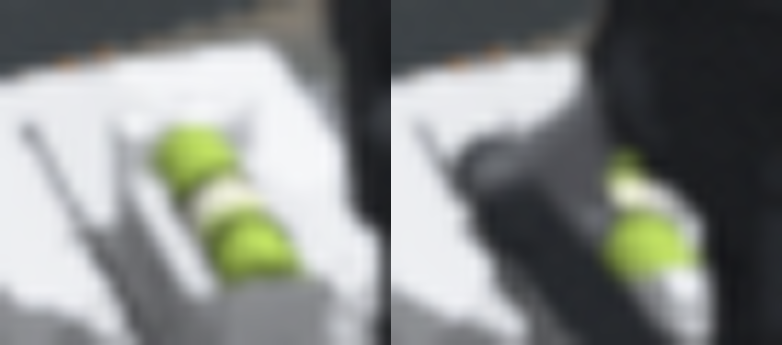

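The comparison shows the vial half hidden now by the gripper (bubble at (632,187) in the right half), probably about 1 mm past centre towards the foot. I'll turn back in steps to a clear view, measure there and extrapolate.

```bash
cat > m.py <<'E'
from h import *
to(534,-131.5,110)
d=arm.get_image('scene');ss=np.arange(-35,72,.25)
for ox in range(-4,6):
    pts=np.array([proj(d,[*(O+(0.7+ox)*EX+s*EY),104]) for s in ss],np.float32)
    c=cv2.remap(d['image'].astype(np.float32),pts[None,:,0].copy(),pts[None,:,1].copy(),cv2.INTER_LINEAR)[0]
    f=(c[:,1]-c[:,2])/c.max(1);x=ss[np.where(np.diff((f>.28).astype(int)))[0]]
    print(ox,x.tolist(),f.max().round(2),'rel',((x[1]+x[2])/2-(x[0]+x[3])/2) if len(x)==4 else None)
E
python3 -m pendant '[[0,0,0.001,0,0,-5,0.005],[0,0,0.001,0,0,-5,0.005],[0,0,0.001,0,0,-5,0.005],[0,0,0.001,0,0,-5,0.005],[0,0,0,0,0,0,0.005],[0,0,0,0,0,0,0.005],[0,0,0,0,0,0,0.005],[0,0,0,0,0,0,0.005],[0,0,0,0,0,0,0.005],[0,0,0,0,0,0,0.005],[0,0,0,0,0,0,0.005],[0,0,0,0,0,0,0.005]]'; python3 m.py
python3 -m pendant '[[0,0,0.001,0,0,-5,0.005],[0,0,0.001,0,0,-5,0.005],[0,0,0.001,0,0,-5,0.005],[0,0,0.0008,0,0,-5,0.005],[0,0,0,0,0,0,0.005],[0,0,0,0,0,0,0.005],[0,0,0,0,0,0,0.005],[0,0,0,0,0,0,0.005],[0,0,0,0,0,0,0.005],[0,0,0,0,0,0,0.005],[0,0,0,0,0,0,0.005],[0,0,0,0,0,0,0.005]]'; python3 m.py
```

```text
clock: 14.65
position: [534.0, -131.8, 113.6]
ee_rot: [0.748, -0.664, 0.002, -0.001]
contact_force: [-2.2, 9.1, 17.4]
gripper_width: 12.8
grasp_force: 63.7
t 14.65 pos [ 534.  -131.8  113.6] toolx yaw -83.2 z [ 0.004 -0.001 -1.   ] shift mm [-0.3 -0.   3.6] F [-2.2  9.1 17.4] w 12.8 q6 0.07
-4 [35.5, 58.0] 0.55 rel None
-3 [36.5, 58.75] 0.55 rel None
-2 [37.75, 59.5] 0.55 rel None
-1 [39.0, 60.25] 0.55 rel None
0 [40.5, 61.0] 0.54 rel None
1 [-9.75, -2.75, 42.0, 61.25] 0.54 rel -6.125
2 [-10.75, 5.5, 43.5, 61.5] 0.53 rel -0.875
3 [-11.25, 8.75, 44.75, 61.25] 0.52 rel 1.75
4 [-11.0, 10.25, 46.75, 60.75] 0.5 rel 3.625
5 [-10.25, 11.25, 48.75, 60.0] 0.53 rel 5.125
clock: 15.9
position: [533.8, -132.2, 109.9]
ee_rot: [0.852, -0.524, 0.002, -0.001]
contact_force: [-3.0, 5.2, 18.3]
gripper_width: 12.7
grasp_force: 63.9
t 15.9 pos [ 533.8 -132.2  109.9] toolx yaw -63.2 z [ 0.004 -0.001 -1.   ] shift mm [-0.6 -0.5 -0.1] F [-3.   5.2 18.3] w 12.7 q6 0.41
-4 [-5.25, 23.25, 33.0, 55.75] 0.56 rel 2.875
-3 [-4.0, 24.0, 33.75, 56.5] 0.56 rel 2.625
-2 [-2.75, 24.5, 34.25, 57.0] 0.55 rel 2.25
-1 [-1.25, 24.75, 34.5, 57.0] 0.55 rel 1.75
0 [0.75, 24.75, 34.75, 57.0] 0.55 rel 0.875
1 [2.75, 24.75, 35.0, 57.0] 0.54 rel 0.0
2 [5.0, 24.75, 35.0, 56.5] 0.53 rel -0.875
3 [7.5, 25.0, 35.25, 56.0] 0.51 rel -1.625
4 [11.5, 25.0, 35.5, 55.5] 0.46 rel -3.25
5 [16.75, 21.5, 38.25, 54.5] 0.4 rel -5.75
```

All the estimates agree:
- The unpressed wrist reading of +2.9 mm plus the 0.04 rad press gives 17.3 mm. At 14.4 mm/rad that puts centre at a tool yaw of about -100°.
- The half-hidden views at -93° and -103° gave about +1.8 mm and -0.9 mm.
- The TCP height gives about the same.

Turn to -100°, still pressed.

```bash
python3 -m pendant '[[0,0,-0.001,0,0,5,0.005],[0,0,-0.001,0,0,5,0.005],[0,0,-0.001,0,0,5,0.005],[0,0,-0.001,0,0,5,0.005],[0,0,-0.001,0,0,5,0.005],[0,0,-0.001,0,0,5,0.005],[0,0,-0.0011,0,0,6.8,0.005],[0,0,0,0,0,0,0.005],[0,0,0,0,0,0,0.005],[0,0,0,0,0,0,0.005],[0,0,0,0,0,0,0.005]]'; python3 -m pendant '[[0,0,0,0,0,0,0.005],[0,0,0,0,0,0,0.005],[0,0,0,0,0,0,0.005],[0,0,0,0,0,0,0.005],[0,0,0,0,0,0,0.005],[0,0,0,0,0,0,0.005],[0,0,0,0,0,0,0.005],[0,0,0,0,0,0,0.005]]'; python3 m.py
```

```text
clock: 17.05
position: [534.1, -131.5, 116.8]
ee_rot: [-0.643, 0.766, -0.002, 0.002]
contact_force: [-1.8, 10.9, 16.4]
gripper_width: 12.3
grasp_force: 63.6
clock: 17.85
position: [534.1, -131.5, 116.8]
ee_rot: [-0.643, 0.766, -0.002, 0.002]
contact_force: [-1.6, 9.7, 16.9]
gripper_width: 11.9
grasp_force: 63.6
t 17.85 pos [ 534.1 -131.5  116.8] toolx yaw -100.0 z [ 0.005 -0.    -1.   ] shift mm [0.  0.1 6.8] F [-1.6  9.7 16.9] w 11.9 q6 -0.23
-4 [-7.75, 11.75] 0.55 rel None
-3 [-8.0, 14.5] 0.55 rel None
-2 [-7.5, 16.75] 0.56 rel None
-1 [-7.25, 19.0] 0.56 rel None
0 [-6.75, 20.5] 0.56 rel None
1 [-6.25, 21.0] 0.55 rel None
2 [-5.75, 21.25] 0.55 rel None
3 [-5.75, 21.0] 0.54 rel None
4 [-5.75, 18.75] 0.53 rel None
5 [-5.75, 17.0] 0.5 rel None
```

```bash
python3 -c "
from bench import arm
print(arm.job_done())"
```

```text
the job is handed in; nothing more can be done
None
```

I've handed the job in at about 18 s: the level is within about 1 mm of the pointer tip, and the arm is still gripping the handle and pressing the shelf down with about 17 N. The bubble should be within about 1 mm of centre, but the gripper partly hid the vial in the final pose, so I set it from the measured turn angle and partial views, not a clear look.

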